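Re-zero a ratcheted vial carousel and click it on to position two

ROBOT

A 6-joint arm with a two-finger parallel gripper is mounted at the origin on a cart in front of the work surface, level with it; the furniture and walls round the work are solid. World frame = base frame: x ahead of the robot, y to its left, z up, the work surface at z = 0. Lengths are in m, angles in rad, forces in N, time in s.
With the tool pointing down it reaches from about 0.3 to 0.775 m from the base axis. Payload 14.6 kg.
Tool frame: the origin (TCP) lies at the very end of the fingers, on their centre line; the grasp point (between the pads) lies 19 mm behind it; z points along the fingers, y is the direction in which the jaws open and shut (so a half turn about z gives the same grasp; the last joint's range is limited). The gripper opens to 85 mm and grips with 20 to 120 N. Pads are 22 mm wide; open, the fingers measure 114 mm over their backs; the gripper's body (76 mm by 85 mm) begins 54 mm behind the grasp point. The pads swing forward as they close: fully open they stand 13 mm farther back than shut.
Start: joints at [1.277, 0.3, 1.521, -0, 1.321, -0.067], TCP at [0.124, 0.536, 0.231] pointing down, gripper open.
Joint ranges: [-3.03, 3.03], [-0.79, 2.21], [0.23, 2.52], [-1.04, 4.18], [0, 3.07], [-2.55, 2.55]. Speed limits (rad/s): [2.22, 2.22, 2.57, 3.14, 3.14, 3.14].

INTERFACE

Orientations are given as a unit quaternion [x, y, z, w].
In Python, from workcell import r, grab_frame, camera_params gives the robot as it stands.
- The arm moves only by the tool step_arm, never from a script. Its arguments are lists of equal length, an entry for each row: "dp": the shift along the tool's x, y, z in cm, a list of three; "turn": the turn about the tool's z in degrees. A call has 1 to 20 rows; each row is the pose to reach, as a shift and turn from the pose measured when the call began, along the tool's axes at that moment; what a row does not reach only later rows make up. A row lasts 1/8 s, in which the tool goes at most 62.5 mm and 10.7 degrees, less where a joint would pass 70% of its speed; a pose out of reach is approached as far as the arm can. A call with a gripper value outside its range is refused whole. "grip" is the closure in counts, from 0 (fully open) to 255 (shut), set as the call begins (left out, the last holds). The fingers move at their own pace and stop on an object; the grip force is fixed at half the most. Time passes only in rows, so rows that repeat a pose let the fingers close. It gives the time, the measured TCP pose, the force and the opening at its end, in the units of the state.
- r.sense(): the state, without advancing time (a new reading comes with each control period).
- grab_frame(name): name is "scene" or "top" or "wrist"; returns the picture (384x512x3 uint8, red, green, blue); there is no depth.
- camera_params(name): a dict with "vertical_fov" (degrees; the focal length in pixels is half the picture's height over the tangent of half this angle, whatever the lens; pixels are square), "cx", "cy" (the principal point, pixels), "distortion" ([k1, k2, p1, p2, k3] as OpenCV has them; the pictures are not rectified), "cam_to_world" (4x4, takes a point from camera to world coordinates). Camera axes: x right, y down, z forward; pixel columns grow to the right and rows downward; lengths in m; the calibration is good to about 2 mm. A picture is of the moment at which its call begins: read the wrist's pose just before it. camera_params takes no time and is no camera call; for the wrist camera it gives the pose at the moment of the call.
- r.finish_job(): hands the job in, once; it reports no verdict.
The state is a dict: "time_s": time; "q": joint angles; "qd": joint speeds; "tau": joint torques, N m; "eef_pos": TCP position; "eef_rot": TCP orientation; "contact_force": force on the tool from outside, world axes, zero at the start; "torque": the same for the moment, N m; "opening": finger opening in m.
Only numpy, scipy, OpenCV 4.12 (cv2) and the standard library are available. Lean on these libraries where they do the work, as an engineer would, in place of code of your own. Each camera call takes 0.05 s, during which the arm holds its last target.

TASK

The count on the vial carousel has been lost. Press its knob fully down to free the pawl, turn it back anticlockwise (seen from above) until it bears firmly but gently on the home stop for a moment, let the knob spring up again, then advance it clockwise exactly two clicks, one at a time, each time easing it back until the tooth bears firmly but gently on the pawl for a moment. Never force it against the stop or the pawl, leave it resting on the second click with the knob up, and leave the things round it alone.

Things in the scene. Friction and masses are not known exactly. Their poses are not given: they have to be found in the camera images.
- stand: Fixed carousel stand: grey round foot 168 mm across, 14 mm thick; origin at the centre of its underside on the worktop, on the vertical axis of the carousel; z up. At its (x 80, y 52) mm a column 18 mm thick, 101 mm tall, with a bracket (z 88 to 100 mm) that reaches in over the vials and carries the pawl. A small index post stands at its -x rim.
- knob_grip (a point): Middle of the black bar-shaped knob on top, on the turning axis, 148 mm above the worktop when up. Bar 52 mm long (point x), 18 mm wide (point y: grip across this), 40 mm high, from 24 mm below to 16 mm above this point, over a collar 42 mm wide, 6 mm high. Site z is up. Turns and slides with the knob. Pawl, bracket and vials round it reach 114 mm: keep fingertips above 118 mm.
- deck (a joint): Turn of deck, knob and ratchet, rad, growing clockwise from above (forward). Friction 0.07 N m. A step is 0.419 rad (15 teeth). Knob up: forward it rides over teeth (up to 0.15 N m more) and clicks; backward the pawl blocks it at the last tooth passed. First click after home bears on the pawl at about 0, second 0.419. Home stop: somewhere from -0.36 to -0.20. Starts at 0.88 to 1.15.
- press (a joint): How far the knob is pressed down, m: 0 up, 0.007 fully down. A spring pushes it up with about 3 N at the top, 8 N fully down (weight included). From 0.005 on the ratchet teeth lie below the pawl and the carousel turns freely both ways; with less, the pawl catches.
- ratchet: Steel ratchet wheel under the knob, 68 mm across, 8 mm thick, 15 saw teeth 6 mm deep; top face 105 mm above the worktop with the knob up. Origin on the axis at worktop height (lower by the press). Turns and slides with the knob.
- pawl: Spring-loaded steel pawl, 35 mm long, swinging level about a pin on the bracket; origin below its pivot at worktop height (stand x 46, y 32 mm); the pawl itself is 100 to 111 mm above the worktop. Its tip bears on the stand's +x side of the ratchet. A tooth bears firmly from 5 N (0.16 N m at the knob); never load it over 25 N (0.8 N m).
- pawl_tip (a point): Middle of the pawl's tip (4.4 mm thick), 105 mm above the worktop. It is 31.7 mm from the turning axis when fallen in behind a tooth, up to 36.5 mm when lifted by one; the spring presses it inwards.
- home_pin: Steel pin 6 mm thick that sticks out 11 mm from the rim of the turning deck, 36 mm above the worktop; origin on the axis. Turns with the deck.
- home_stop: Home stop: upright steel post 10 mm thick, 79 mm from the axis, top 47 mm above the worktop, clamped on the foot at the stand's right front, at a slightly different angle each time; origin on the axis. The deck's pin meets it when turned back. Firm contact is from 5 N (0.4 N m at the knob); never load it over 25 N (2 N m).
- timer: Bystander: white bench timer, 62 mm square, 18 mm high, lying right of the stand; origin under its centre.
- spare_vial: Bystander: capped glass vial, 24 mm across, 56 mm tall, standing left of the stand; origin under its centre.
- marker: Bystander: black marker 126 mm long lying far left of the stand near the table's front; origin under its centre.

How it is judged:
On the way, in this order (a step that is already met when the one before it is completed fails the run):
1. turned back, the carousel's pin bears firmly but gently on the home stop (more than 5 N) (contact force between home_pin and home_stop above 5 N), for 0.2 s.
2. first click: knob up, pawl fallen in and the tooth eased back to bear on the pawl (more than 5 N) (value of joint deck between -0.05 and 0.05 rad and value of joint press below 0.002 m and horizontal distance between pawl_tip and stand below 0.033 m and contact force between ratchet and pawl above 5 N), for 0.2 s.
3. second click: knob up, pawl fallen in and the tooth eased back to bear on the pawl (more than 5 N) (value of joint deck between 0.3689 and 0.4689 rad and value of joint press below 0.002 m and horizontal distance between pawl_tip and stand below 0.033 m and contact force between ratchet and pawl above 5 N), for 0.2 s.
At the end, for the whole second after the job is handed in: The carousel rests on the second click from the home stop: its turn is 0.419 rad within 0.05 rad, at rest, with the knob up (pressed less than 2 mm) and the pawl fallen in behind the tooth (tip within 33 mm of the axis) (value of joint deck between 0.3689 and 0.4689 rad and value of joint press below 0.002 m and horizontal distance between pawl_tip and stand below 0.033 m and velocity of joint deck between -0.02 and 0.02 rad/s); the robot touches nothing.
It fails at once if the pawl is forced (more than 25 N between it and the ratchet) (contact force between ratchet and pawl above 25 N).
It fails at once if the home stop is forced (more than 25 N from the pin) (contact force between home_pin and home_stop above 25 N).
It fails at once if a thing standing round the carousel is pushed more than 15 mm (distance of any of timer, spare_vial, marker from where it was at the start of the episode above 0.015 m).
It also fails if it takes over 72 s, if anything falls off the work surface, if the arm or the gripper's body presses on something with over 40 N, if the wrist force passes 120 N, or if a joint passes its speed limit or range.

## Working session

There is one attempt and no reset: what is moved stays moved. The work goes in short steps, Python scripts to look and compute and a tool call to move; the robot and the scene stay as the last step left them, time stands still between calls to the robot, and variables do not carry over. Pictures are saved under pics/ and viewed, and the job is handed in when it is done.

Besides the shell and the picture viewer there is one more tool, called after "Call:" by a JSON object that holds its "method" and its "body", one argument or row to a line. step_arm: Moves the arm, as the interface text tells. Its arguments: {"type":"object","properties":{"dp":{"type":"array","items":{"type":"array","items":{"type":"number"}}},"turn":{"type":"array","items":{"type":"number"}},"grip":{"type":"number"}},"required":["dp","turn"]}

```bash
ls; mkdir -p pics; python3 - <<'E'
from workcell import r, grab_frame, camera_params
import cv2
s=r.sense(); print({k:s[k] for k in s})
for n in ["scene","top","wrist"]:
    p=camera_params(n); print(n,p)
    f=grab_frame(n); cv2.imwrite(f"pics/a_{n}.png",f[:,:,::-1])
E
```

```text
pics
{'time_s': 0.0, 'q': array([ 1.27743553e+00,  3.00495153e-01,  1.52161080e+00,  1.08045605e-05,
        1.32068533e+00, -6.65850458e-02]), 'qd': array([-0.00033211,  0.00157526,  0.00035595, -0.00066583, -0.00120268,
       -0.00015166]), 'tau': array([-5.02547700e-03, -5.43510711e+01, -3.61793232e+01, -1.97429481e-04,
        3.97376600e-03,  1.30114535e-05]), 'eef_pos': array([0.12358283, 0.53568853, 0.23069554]), 'eef_rot': array([ 1.13146373e-01,  9.93578149e-01, -5.88702481e-04, -1.12428743e-04]), 'contact_force': array([-0.41128663,  0.86834645,  0.27541965]), 'torque': array([-0.04558152,  0.00495229, -0.05803954]), 'opening': 0.08543080920076175}
scene {'vertical_fov': 46.28678611106223, 'cx': 253.9642641368524, 'cy': 193.9498550013089, 'distortion': array([-0.10560185,  0.        ,  0.        ,  0.        ,  0.        ]), 'cam_to_world': array([[ 0.96131688,  0.21787553, -0.16852332,  0.64970748],
       [ 0.27493959, -0.79604251,  0.53918879, -0.5116448 ],
       [-0.01667568, -0.56466502, -0.82515171,  1.10326355],
       [ 0.        ,  0.        ,  0.        ,  1.   
[... 184 characters left out ...]
'cam_to_world': array([[ 0.00983353, -0.99235493,  0.12302435,  0.34716945],
       [-0.99973048, -0.01234412, -0.01966169,  0.14658122],
       [ 0.02103001, -0.12279785, -0.99220886,  1.12512746],
       [ 0.        ,  0.        ,  0.        ,  1.        ]])}
wrist {'vertical_fov': 69.0700514083097, 'cx': 259.5978387906856, 'cy': 195.10153120944, 'distortion': array([-0.00865985,  0.        ,  0.        ,  0.        ,  0.        ]), 'cam_to_world': array([[ 0.22499186,  0.93987738,  0.25692251,  0.05936266],
       [ 0.97435982, -0.21668678, -0.06057869,  0.55071169],
       [-0.00126482,  0.26396469, -0.96453152,  0.37376623],
       [ 0.        ,  0.        ,  0.        ,  1.        ]])}
```

View pics/a_top.png

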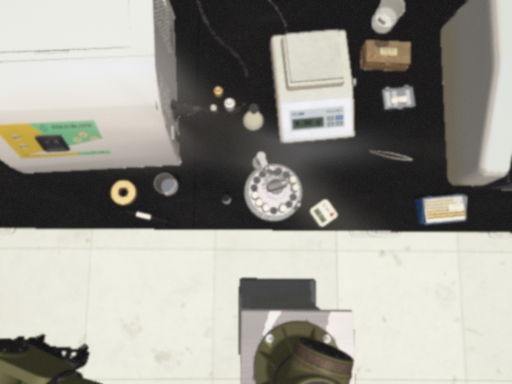

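View pics/a_scene.png

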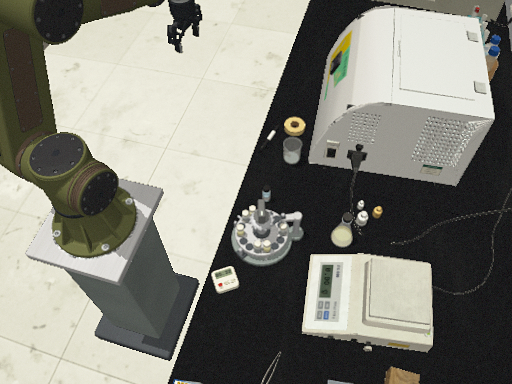

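View pics/a_wrist.png

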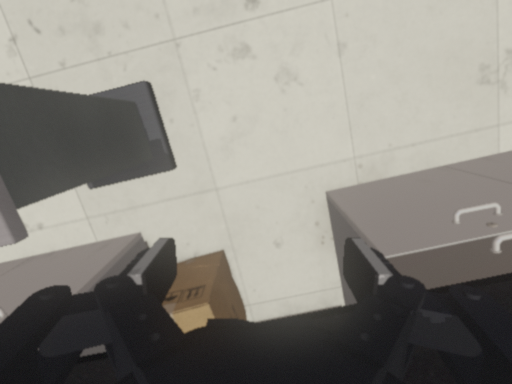

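```bash
cat > h.py <<'E'
import numpy as np, cv2
from workcell import r, grab_frame, camera_params
def K(p):
    f=192/np.tan(np.radians(p['vertical_fov']/2)); return np.array([[f,0,p['cx']],[0,f,p['cy']],[0,0,1.]])
def ray(p,uv):
    n=cv2.undistortPoints(np.array(uv,float).reshape(-1,1,2),K(p),p['distortion']).reshape(-1,2)
    T=p['cam_to_world']; d=np.c_[n,np.ones(len(n))]@T[:3,:3].T
    return T[:3,3],d
def on(p,uv,z):
    o,d=ray(p,uv); return o+d*((z-o[2])/d[:,2])[:,None]
def proj(p,X):
    T=np.linalg.inv(p['cam_to_world']); rv,_=cv2.Rodrigues(T[:3,:3])
    return cv2.projectPoints(np.array(X,float).reshape(-1,1,3),rv,T[:3,3],K(p),p['distortion'])[0].reshape(-1,2)
E
python3 - <<'E'
from h import *
a=cv2.imread('pics/a_top.png')[145:230,215:350]; b=cv2.imread('pics/a_scene.png')[180:300,200:320]
cv2.imwrite('pics/b1.png',cv2.resize(a,None,fx=5.5,fy=5.5,interpolation=2)); cv2.imwrite('pics/b2.png',cv2.resize(b,None,fx=4.9,fy=4.9,interpolation=2))
p=camera_params('top'); print(on(p,[(273,193),(283,185),(261,160)],0.1))
E
```

```text
[[0.4714281  0.07482312 0.1       ]
 [0.49334233 0.04809145 0.1       ]
 [0.56066325 0.10756162 0.1       ]]
```

View pics/b1.png

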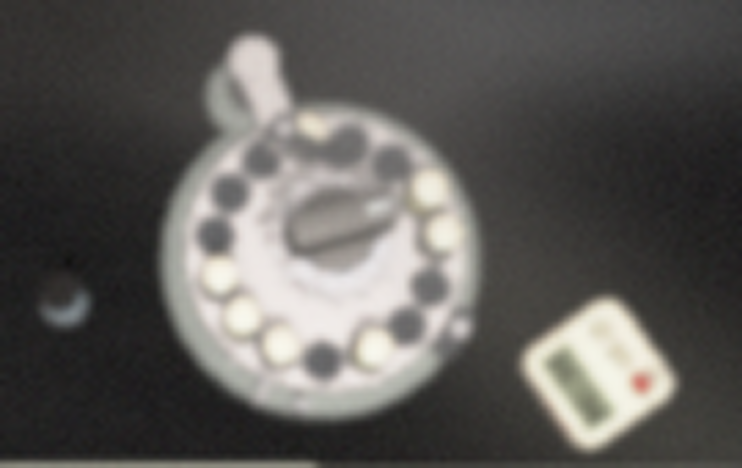

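View pics/b2.png

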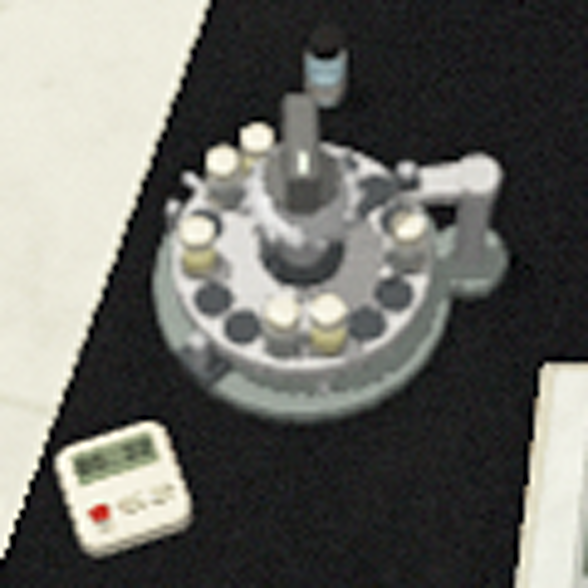

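Call:
{"method": "step_arm", "body": {
  "dp": [
    [-1.5, -1.2, -2],
    [-5, -4, -5],
    [-9, -7.5, -7],
    [-13, -11, -7],
    [-17.5, -15, -7],
    [-22, -18.5, -7],
    [-26.5, -22, -7],
    [-31, -26, -7],
    [-35.5, -30, -7],
    [-39.5, -33.5, -7],
    [-42.5, -36, -7],
    [-44, -37.4, -7],
    [-44.2, -37.6, -7],
    [-44.2, -37.6, -7]
  ],
  "turn": [1, 5, 10, 15, 21, 27, 33, 39, 45, 51, 56, 60, 62, 62]
}}

```text
time_s: 1.9
eef_pos: [0.4695, 0.0704, 0.301]
eef_rot: [0.608, 0.794, -0.0, -0.0]
contact_force: [-0.1, 0.0, -0.0]
opening: 0.0855
```

```bash
python3 - <<'E'
from h import *
s=r.sense(); print(s['time_s'],s['eef_pos'],s['eef_rot'],s['q'])
f=grab_frame('wrist'); np.save('pics/c.npy',f); cv2.imwrite('pics/c.png',f[:,:,::-1])
p=camera_params('wrist'); np.save('pics/c_p.npy',p,allow_pickle=True)
E
```

```text
1.9 [0.46946144 0.07042484 0.30104511] [ 6.08472323e-01  7.93574954e-01 -4.73458487e-04 -1.08526560e-05] [ 7.20848043e-02  8.24809296e-02  1.61728164e+00 -6.99337314e-04
  1.44247515e+00 -1.90353414e-01]
```

View pics/c.png

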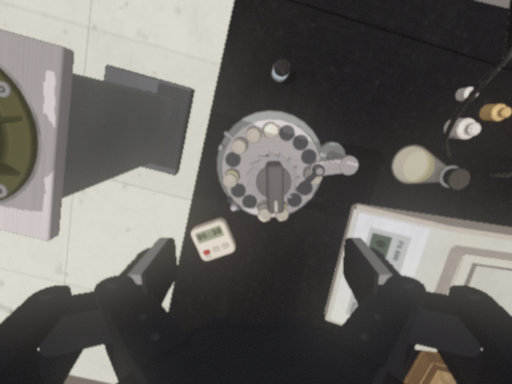

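```bash
python3 - <<'E'
from h import *
f=np.load('pics/c.npy'); p=np.load('pics/c_p.npy',allow_pickle=True).item()
a=f[95:235,190:370,::-1]
cv2.imwrite('pics/c2.png',cv2.resize(a,None,fx=4.2,fy=4.2,interpolation=2))
print(proj(p,[[0.4695,0.0704,.164],[0.4695,0.0704,.282]]))
E
```

```text
[[259.04360295 185.62260558]
 [258.61493173 229.49473168]]
```

View pics/c2.png

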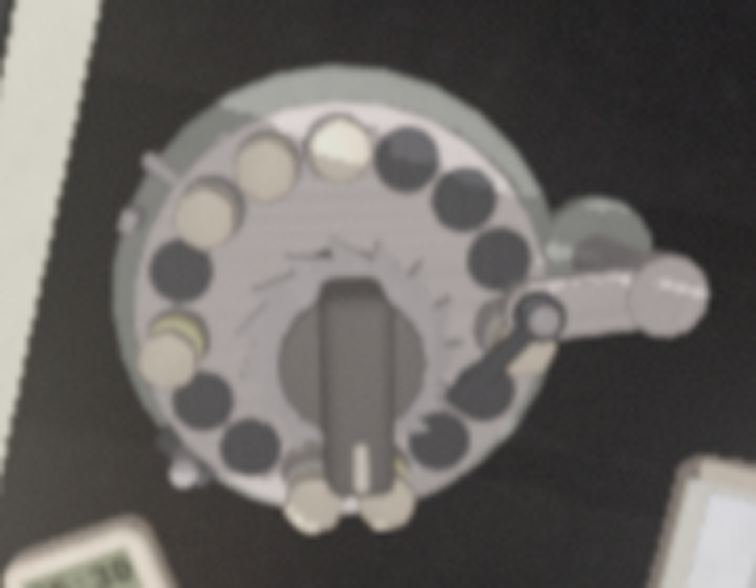

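```bash
python3 - <<'E'
from h import *
p=np.load('pics/c_p.npy',allow_pickle=True).item()
g=lambda l:np.array(l)/4.2+[190,95]-0.4
t=on(p,g([(322,494),(392,494),(390,300),(322,300),(388,282),(324,282)]),.164); print(t)
print(np.linalg.norm(t[0]-t[1]),np.linalg.norm(t[0]-t[3]),np.linalg.norm(t[0]-t[5]))
print('collar',on(p,g([(279,362),(426,362),(352,362)]),.124))
print('foot', on(p,g([(113,285),(335,65)]),.014))
print('top col',on(p,g([(668,296)]),.101), 'base stop',on(p,g([(184,474)]),.047),'pivot',on(p,g([(544,320)]),.111),'pin',on(p,g([(152,160),(172,178)]),.036),'post',on(p,g([(128,222)]),.03))
q=camera_params('top'); G=lambda l:np.array(l)/5.5+[215,145]-.4
print('topcam', on(q,G([(255,50)]),.101),on(q,G([(302,255),(292,215),(395,190),(400,212)]),.164))
E
```

```text
[[0.48440535 0.04444944 0.164     ]
 [0.50144714 0.0490465  0.164     ]
 [0.48708733 0.09625347 0.164     ]
 [0.4712633  0.09198329 0.164     ]
 [0.48539873 0.10031058 0.164     ]
 [0.47056594 0.09630776 0.164     ]]
0.01765093786098732 0.04931713991559158 0.0536732235030345
collar [[0.46695979 0.06587728 0.124     ]
 [0.50661066 0.07657587 0.124     ]
 [0.48664937 0.07118931 0.124     ]]
foot [[0.40523525 0.05424864 0.014     ]
 [0.46338405 0.15043308 0.014     ]]
top col [[0.57371127 0.11008564 0.101     ]] base stop [[0.44821528 0.00106564 0.047     ]] pivot [[0.53804203 0.09491026 0.111     ]] pin [[0.41102535 0.10358432 0.036     ]
 [0.41901068 0.09950434 0.036     ]] post [[0.4071716  0.08026387 0.03      ]]
topcam [[0.57778364 0.10782981 0.101     ]] [[0.46869974 0.08807577 0.164     ]
 [0.48704393 0.09273367 0.164     ]
 [0.4992029  0.04563597 0.164     ]
 [0.48906203 0.0433521  0.164     ]]
```

Call:
{"method": "step_arm", "body": {
  "dp": [
    [-0.2, 1.0, 2],
    [-0.32, 1.6, 6],
    [-0.32, 1.62, 10],
    [-0.32, 1.62, 13.5],
    [-0.32, 1.62, 15.5],
    [-0.32, 1.62, 16.6],
    [-0.32, 1.62, 17.0],
    [-0.32, 1.62, 17.0]
  ],
  "turn": [0, -0.5, -1, -1, -1, -1, -1, -1]
}}

```text
time_s: 2.95
eef_pos: [0.486, 0.0719, 0.1317]
eef_rot: [0.601, 0.799, -0.0, 0.0]
contact_force: [0.4, 0.4, -0.3]
opening: 0.085
```

```bash
python3 - <<'E'
from h import *
s=r.sense(); print(s['time_s'],s['eef_pos'],s['eef_rot'],s['contact_force'],s['torque'])
f=grab_frame('wrist'); cv2.imwrite('pics/d.png',f[:,:,::-1]); f=grab_frame('scene')[120:330,150:400,::-1]; cv2.imwrite('pics/d2.png',cv2.resize(f,None,fx=2.6,fy=2.6))
E
```

```text
2.95 [0.48602289 0.07187654 0.13168648] [ 6.00937445e-01  7.99295964e-01 -1.22851952e-04  3.66424368e-04] [ 0.40289255  0.35184088 -0.34366468] [0.00491925 0.00780285 0.04237539]
```

View pics/d.png

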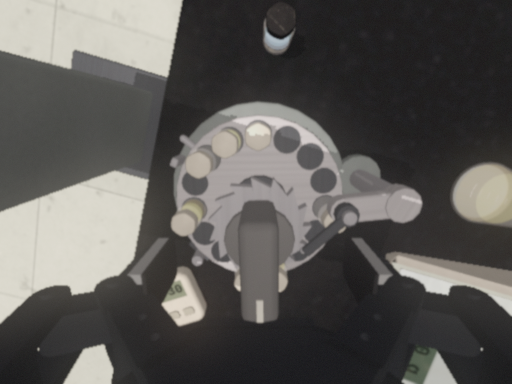

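View pics/d2.png

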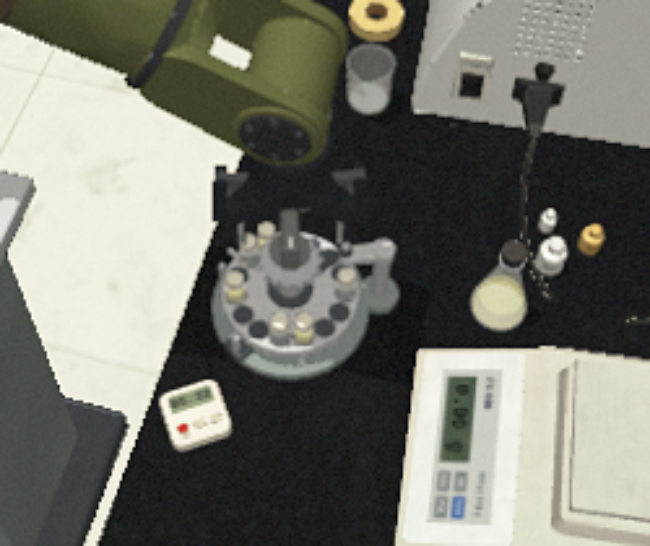

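```bash
python3 - <<'E'
from h import *
f=cv2.imread('pics/d.png')[170:340,170:350]
cv2.imwrite('pics/d3.png',cv2.resize(f,None,fx=3.5,fy=3.5,interpolation=2))
p=camera_params('wrist')
for y in (.486,):
  print(proj(p,[[.486,.0719,.164],[.486,.0719,.124],[.486-.0072,.0719+.025,.164],[.486+.0072,.0719-.025,.164]]))
print(on(p,[(242,320),(277.5,320)],.164))
E
```

```text
[[258.02523336 272.6074088 ]
 [258.34142799 236.16290357]
 [257.97286348 217.65735675]
 [258.07292528 321.66055115]]
[[0.48567543 0.04569761 0.164     ]
 [0.50173089 0.0503214  0.164     ]]
```

View pics/d3.png

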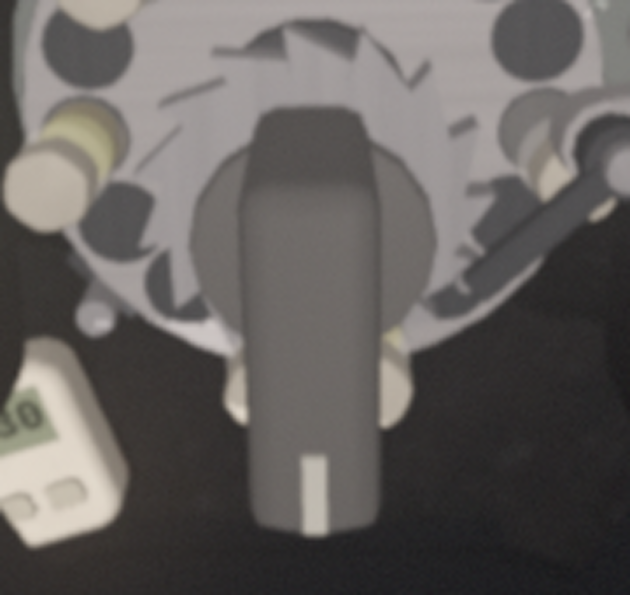

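Call:
{"method": "step_arm", "body": {
  "dp": [
    [-0.05, 0.07, 0],
    [-0.05, 0.07, 0],
    [-0.05, 0.07, 0],
    [-0.05, 0.07, 0],
    [-0.05, 0.07, 0],
    [-0.05, 0.07, 0],
    [-0.05, 0.07, 0],
    [-0.05, 0.07, 0],
    [-0.05, 0.07, 0],
    [-0.05, 0.07, 0],
    [-0.05, 0.07, 0],
    [-0.05, 0.07, 0]
  ],
  "turn": [0, 0, 0, 0, 0, 0, 0, 0, 0, 0, 0, 0],
  "grip": 255
}}

```text
time_s: 4.55
eef_pos: [0.4861, 0.0712, 0.1315]
eef_rot: [0.601, 0.799, -0.001, -0.0]
contact_force: [-7.9, -1.9, 1.2]
opening: 0.017
```

```bash
cat > st.py <<'E'
from h import *
np.set_printoptions(precision=4,suppress=True)
s=r.sense(); q=s['eef_rot']; 
print(s['time_s'],'pos',s['eef_pos'],'yaw',round(np.degrees(2*np.arctan2(q[1],q[0]))-90,3),'F',s['contact_force'],'T',s['torque'],'op',s['opening'],'qd',np.abs(s['qd']).max(),'q6',s['q'][5])
E
python3 st.py
```

```text
4.55 pos [0.4861 0.0712 0.1315] yaw 16.111 F [-7.9076 -1.8698  1.186 ] T [-0.3432  0.7524  0.0426] op 0.01701669140621749 qd 0.0015181498086957756 q6 -0.20911682559836658
```

Call:
{"method": "step_arm", "body": {
  "dp": [
    [0, 0, 0.2],
    [0, 0, 0.4],
    [0, 0, 0.6],
    [0, 0, 0.75],
    [0, 0, 0.75]
  ],
  "turn": [0, 0, 0, 0, 0]
}}

```text
time_s: 5.18
eef_pos: [0.4862, 0.0712, 0.1251]
eef_rot: [0.601, 0.799, -0.001, 0.0]
contact_force: [-9.5, -1.8, 17.4]
opening: 0.0172
```

```bash
python3 st.py
```

```text
5.175 pos [0.4862 0.0712 0.1251] yaw 16.114 F [-9.4575 -1.7718 17.3961] T [-0.1833  1.2577 -0.017 ] op 0.017229864520911926 qd 0.0015640971196994964 q6 -0.2091496465546635
```

Call:
{"method": "step_arm", "body": {
  "dp": [
    [0, -0.03, 0],
    [0, -0.06, 0.0],
    [0, -0.06, 0.0],
    [0, -0.06, 0.0]
  ],
  "turn": [0, 0, 0, 0]
}}

```text
time_s: 5.68
eef_pos: [0.486, 0.0711, 0.1256]
eef_rot: [0.601, 0.799, -0.0, 0.0]
contact_force: [-3.1, -0.3, 7.6]
opening: 0.0171
```

```bash
python3 st.py
```

```text
5.675 pos [0.486  0.0711 0.1256] yaw 16.112 F [-3.1174 -0.2534  7.6025] T [ 0.1053  0.1815 -0.0213] op 0.01707265576077899 qd 0.0014287412044253869 q6 -0.20941826513118098
```

Call:
{"method": "step_arm", "body": {
  "dp": [
    [0, -0.02, 0.06],
    [0, -0.03, 0.12],
    [0, -0.03, 0.12]
  ],
  "turn": [0, 0, 0]
}}

```text
time_s: 6.05
eef_pos: [0.486, 0.0712, 0.1252]
eef_rot: [0.601, 0.799, 0.0, 0.001]
contact_force: [-4.8, 0.8, 9.1]
opening: 0.0172
```

```bash
python3 st.py
```

```text
6.05 pos [0.486  0.0712 0.1252] yaw 16.114 F [-4.8117  0.7684  9.0685] T [ 0.0686  0.5253 -0.0251] op 0.017202821119100608 qd 0.0021108434317885726 q6 -0.20950751412165108
```

Call:
{"method": "step_arm", "body": {
  "dp": [
    [0, -0.02, 0.1],
    [0, -0.04, 0.15],
    [0, -0.04, 0.15],
    [0, -0.04, 0.15]
  ],
  "turn": [0, 0, 0, 0]
}}

```text
time_s: 6.55
eef_pos: [0.4862, 0.0712, 0.1251]
eef_rot: [0.601, 0.799, 0.001, 0.001]
contact_force: [-7.9, -0.1, 19.6]
opening: 0.0169
```

```bash
python3 st.py
```

```text
6.55 pos [0.4862 0.0712 0.1251] yaw 16.112 F [-7.8857 -0.0757 19.6403] T [-0.0025  1.2515 -0.0022] op 0.0169365641453853 qd 0.0008731792988577375 q6 -0.20964033460918785
```

Call:
{"method": "step_arm", "body": {
  "dp": [
    [0, 0, 0.07],
    [0, 0, 0.07],
    [0, 0, 0.07],
    [0, 0, 0.07],
    [0, 0, 0.07],
    [0, 0, 0.07],
    [0, 0, 0.07],
    [0, 0, 0.07]
  ],
  "turn": [-1, -3, -6, -10, -14, -18, -20, -20]
}}

```text
time_s: 7.55
eef_pos: [0.4858, 0.0711, 0.1251]
eef_rot: [0.453, 0.892, 0.0, 0.001]
contact_force: [-10.2, -2.4, 15.4]
opening: 0.0169
```

```bash
python3 st.py
```

```text
7.55 pos [0.4858 0.0711 0.1251] yaw 36.147 F [-10.2435  -2.4313  15.4363] T [-0.2604  1.7296  0.0159] op 0.016941176925256405 qd 0.01258718776455711 q6 -0.5592974181423759
```

Call:
{"method": "step_arm", "body": {
  "dp": [
    [0.02, -0.03, 0.06],
    [0.04, -0.06, 0.06],
    [0.04, -0.06, 0.06],
    [0.04, -0.06, 0.06],
    [0.04, -0.06, 0.06],
    [0.04, -0.06, 0.06],
    [0.04, -0.06, 0.06],
    [0.04, -0.06, 0.06],
    [0.04, -0.06, 0.06]
  ],
  "turn": [-1, -3, -7, -12, -17, -22, -26, -28, -28]
}}

```text
time_s: 8.68
eef_pos: [0.4853, 0.0707, 0.1252]
eef_rot: [0.223, 0.975, -0.0, 0.002]
contact_force: [-4.0, -4.9, 11.1]
opening: 0.0169
```

```bash
python3 st.py; python3 - <<'E'
from h import *
f=grab_frame('wrist'); cv2.imwrite('pics/e.png',f[:,:,::-1]); f=grab_frame('scene')[170:310,190:330,::-1]; cv2.imwrite('pics/e2.png',cv2.resize(f,None,fx=4,fy=4))
E
```

```text
8.675 pos [0.4853 0.0707 0.1252] yaw 64.173 F [-3.9701 -4.877  11.1103] T [-0.4254  0.8517  0.075 ] op 0.016906011975981457 qd 0.01491411937286892 q6 -1.048529643772784
```

View pics/e.png

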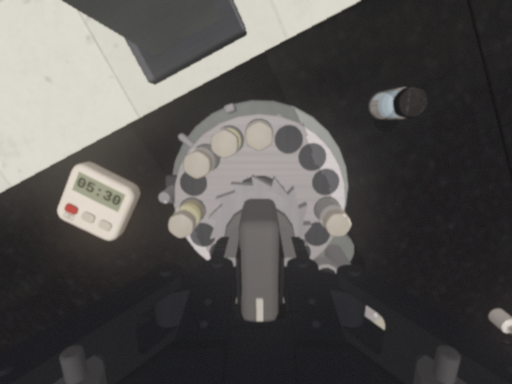

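View pics/e2.png

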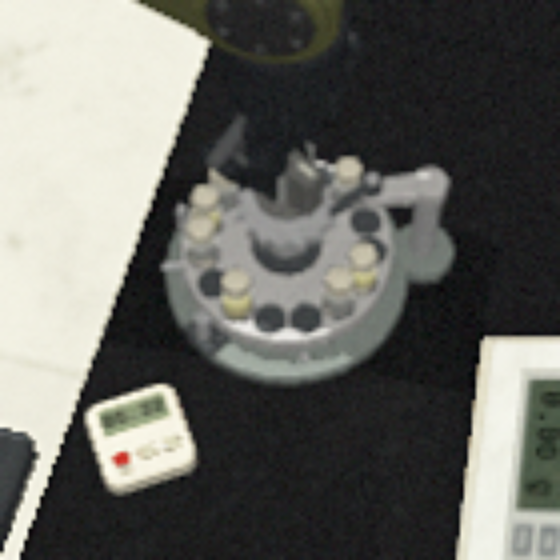

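Call:
{"method": "step_arm", "body": {
  "dp": [
    [0, -0.03, 0.06],
    [0, -0.03, 0.06],
    [0, -0.03, 0.06],
    [0, -0.03, 0.06],
    [0, -0.03, 0.06],
    [0, -0.03, 0.06],
    [0, -0.03, 0.06]
  ],
  "turn": [-2, -6, -11, -16, -20, -22, -22]
}}

```text
time_s: 9.65
eef_pos: [0.4852, 0.0702, 0.1252]
eef_rot: [0.033, 0.999, -0.001, 0.002]
contact_force: [-5.9, -3.0, 12.0]
opening: 0.0169
```

```bash
python3 st.py
```

```text
9.65 pos [0.4852 0.0702 0.1252] yaw 86.169 F [-5.9429 -2.9893 11.9646] T [-0.1508  1.1077  0.1189] op 0.016896381068959507 qd 0.014897586981596463 q6 -1.433136537945067
```

Call:
{"method": "step_arm", "body": {
  "dp": [
    [0, 0, 0.06],
    [0, 0, 0.06],
    [0, 0, 0.06],
    [0, 0, 0.06],
    [0, 0, 0.06]
  ],
  "turn": [-1, -2, -3, -4, -4]
}}

```text
time_s: 10.28
eef_pos: [0.4852, 0.0701, 0.1252]
eef_rot: [-0.001, 1.0, -0.001, 0.002]
contact_force: [-5.9, -2.8, 11.2]
opening: 0.0173
```

```bash
python3 st.py;python3 - <<'E'
from h import *
f=grab_frame('wrist')[80:280,130:380]; cv2.imwrite('pics/g.png',cv2.resize(f[:,:,::-1],None,fx=3,fy=3))
E
```

```text
10.275 pos [0.4852 0.0701 0.1252] yaw 90.169 F [-5.906  -2.7512 11.2314] T [0.0591 1.1765 0.0378] op 0.01725069414218644 qd 0.005800067103209107 q6 -1.5032024056820288
```

View pics/g.png

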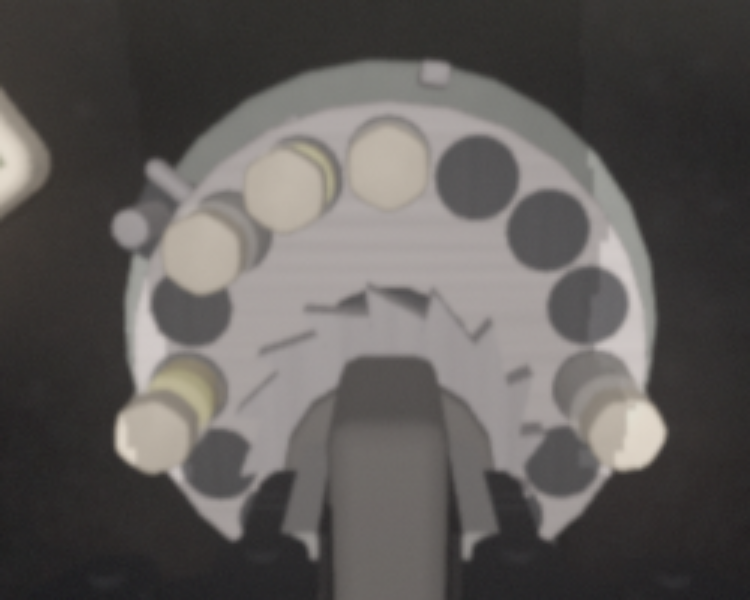

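Call:
{"method": "step_arm", "body": {
  "dp": [
    [0, 0, 0.06],
    [0, 0, 0.06],
    [0, 0, 0.06]
  ],
  "turn": [-0.5, -1, -1.5]
}}

```text
time_s: 10.7
eef_pos: [0.4851, 0.0701, 0.1252]
eef_rot: [-0.015, 1.0, -0.001, 0.002]
contact_force: [-6.1, -2.2, 11.0]
opening: 0.0176
```

```bash
python3 st.py
```

```text
10.7 pos [0.4851 0.0701 0.1252] yaw 91.664 F [-6.1485 -2.1818 10.9514] T [ 0.1494  1.1134 -0.0689] op 0.017645706841253557 qd 0.06954318783806118 q6 -1.5294469899259753
```

Call:
{"method": "step_arm", "body": {
  "dp": [
    [0, 0, 0.06],
    [0, 0, 0.06],
    [0, 0, 0.06]
  ],
  "turn": [-0.4, -0.8, -1.2]
}}

```text
time_s: 11.08
eef_pos: [0.4852, 0.07, 0.1252]
eef_rot: [-0.025, 1.0, -0.001, 0.002]
contact_force: [-5.4, -2.3, 11.4]
opening: 0.0174
```

```bash
python3 st.py
```

```text
11.075 pos [0.4852 0.07   0.1252] yaw 92.86 F [-5.3836 -2.305  11.3757] T [ 0.1098  1.1024 -0.1048] op 0.01738287511482709 qd 0.05724148362539093 q6 -1.5504987695486188
```

Call:
{"method": "step_arm", "body": {
  "dp": [
    [0, 0, 0.06],
    [0, 0, 0.06]
  ],
  "turn": [-0.4, -0.8]
}}

```text
time_s: 11.32
eef_pos: [0.4852, 0.07, 0.1252]
eef_rot: [-0.032, 0.999, -0.001, 0.002]
contact_force: [-6.2, -1.5, 11.7]
opening: 0.0173
```

```bash
python3 st.py
```

```text
11.325 pos [0.4852 0.07   0.1252] yaw 93.657 F [-6.159  -1.5497 11.7318] T [ 0.1747  1.1474 -0.0548] op 0.017267553609974062 qd 0.05440372510200325 q6 -1.564621930719211
```

Call:
{"method": "step_arm", "body": {
  "dp": [
    [0, 0, 0.06],
    [0, 0, 0.06]
  ],
  "turn": [-0.4, -0.8]
}}

```text
time_s: 11.58
eef_pos: [0.4851, 0.07, 0.1252]
eef_rot: [-0.039, 0.999, -0.001, 0.002]
contact_force: [-6.1, -2.0, 10.8]
opening: 0.017
```

```bash
python3 st.py;python3 - <<'E'
from h import *
f=grab_frame('wrist')[80:280,130:380]; cv2.imwrite('pics/g2.png',cv2.resize(f[:,:,::-1],None,fx=3,fy=3))
E
```

```text
11.575 pos [0.4851 0.07   0.1252] yaw 94.457 F [-6.1301 -1.9943 10.7948] T [ 0.0832  1.1373 -0.0576] op 0.0170100308432123 qd 0.05597888363002722 q6 -1.5787756316335888
```

View pics/g2.png

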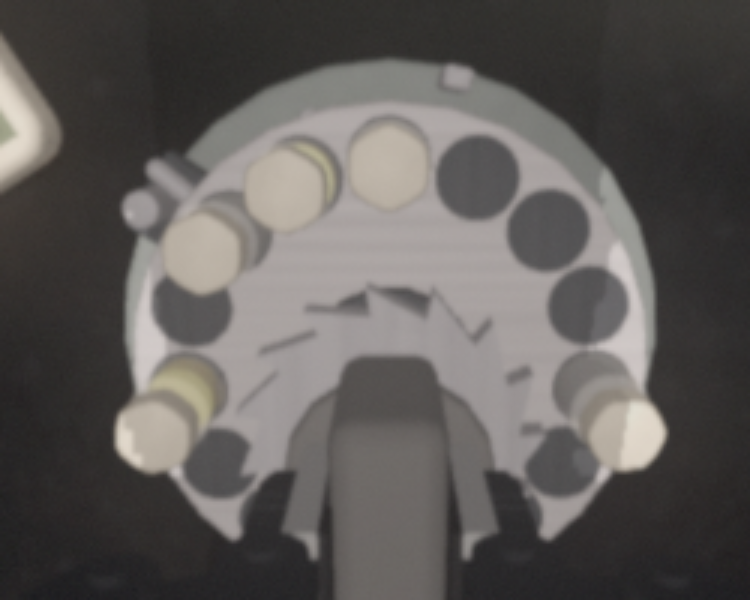

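Call:
{"method": "step_arm", "body": {
  "dp": [
    [0, 0, 0.06],
    [0, 0, 0.06]
  ],
  "turn": [-0.4, -0.8]
}}

```text
time_s: 11.88
eef_pos: [0.4852, 0.07, 0.1252]
eef_rot: [-0.046, 0.999, -0.0, 0.002]
contact_force: [-6.3, -1.2, 11.9]
opening: 0.0175
```

```bash
python3 st.py
```

```text
11.875 pos [0.4852 0.07   0.1252] yaw 95.273 F [-6.2616 -1.1962 11.8726] T [ 0.1338  1.1532 -0.1805] op 0.017491433640245368 qd 0.0534872765265684 q6 -1.5932222387277413
```

Call:
{"method": "step_arm", "body": {
  "dp": [
    [0, 0, 0.06],
    [0, 0, 0.06]
  ],
  "turn": [-0.3, -0.6]
}}

```text
time_s: 12.12
eef_pos: [0.4851, 0.07, 0.1251]
eef_rot: [-0.051, 0.999, -0.0, 0.002]
contact_force: [-6.6, -1.3, 12.0]
opening: 0.0171
```

```bash
python3 st.py
```

```text
12.125 pos [0.4851 0.07   0.1251] yaw 95.831 F [-6.6126 -1.3057 12.0317] T [ 0.1885  1.21   -0.6077] op 0.01709725905968798 qd 0.03847183549883237 q6 -1.603337665572695
```

Call:
{"method": "step_arm", "body": {
  "dp": [
    [0, 0, 0.06],
    [0, 0, 0.06]
  ],
  "turn": [-0.3, -0.6]
}}

```text
time_s: 12.38
eef_pos: [0.4851, 0.07, 0.1252]
eef_rot: [-0.055, 0.998, -0.0, 0.002]
contact_force: [-6.2, -1.5, 11.8]
opening: 0.017
```

```bash
python3 st.py
```

```text
12.375 pos [0.4851 0.07   0.1252] yaw 96.349 F [-6.219  -1.4536 11.8312] T [ 0.1196  1.209  -1.0258] op 0.01695269541562493 qd 0.04012814690462109 q6 -1.6129773933761782
```

Call:
{"method": "step_arm", "body": {
  "dp": [
    [0, 0, 0.06],
    [0, 0, 0.06]
  ],
  "turn": [-0.1, -0.1]
}}

```text
time_s: 12.62
eef_pos: [0.4851, 0.07, 0.1252]
eef_rot: [-0.055, 0.998, 0.0, 0.002]
contact_force: [-5.8, -0.6, 12.0]
opening: 0.0171
```

```bash
python3 st.py
```

```text
12.625 pos [0.4851 0.07   0.1252] yaw 96.36 F [-5.7886 -0.574  11.9633] T [-0.0072  1.2322 -0.942 ] op 0.017064815356196257 qd 0.0005784690397115577 q6 -1.6137361357628668
```

Call:
{"method": "step_arm", "body": {
  "dp": [
    [0, 0, 0.06],
    [0, 0, 0.06],
    [0, 0, 0.06]
  ],
  "turn": [-0.05, -0.05, -0.05]
}}

```text
time_s: 13.0
eef_pos: [0.4851, 0.07, 0.1252]
eef_rot: [-0.055, 0.998, 0.001, 0.002]
contact_force: [-6.4, -1.0, 11.5]
opening: 0.0168
```

```bash
python3 st.py
```

```text
13.0 pos [0.4851 0.07   0.1252] yaw 96.319 F [-6.3693 -0.9782 11.5214] T [ 0.0298  1.2896 -0.9558] op 0.01677727466180532 qd 0.0011219385093829215 q6 -1.6136024476718713
```

Call:
{"method": "step_arm", "body": {
  "dp": [
    [0, 0, 0.06],
    [0, 0, 0.06],
    [0, 0, -0.1],
    [0, 0, -0.3],
    [0, 0, -0.5],
    [0, 0, -0.6],
    [0, 0, -0.6]
  ],
  "turn": [1, 2, 2, 2, 2, 2, 2]
}}

```text
time_s: 13.88
eef_pos: [0.485, 0.07, 0.1311]
eef_rot: [-0.038, 0.999, 0.001, 0.002]
contact_force: [-2.2, -1.0, 2.0]
opening: 0.0169
```

```bash
python3 st.py;python3 - <<'E'
from h import *
f=grab_frame('wrist')[80:280,130:380]; cv2.imwrite('pics/g3.png',cv2.resize(f[:,:,::-1],None,fx=3,fy=3))
E
```

```text
13.875 pos [0.485  0.07   0.1311] yaw 94.321 F [-2.1666 -1.0011  2.0007] T [ 0.0987  0.5154 -0.0755] op 0.016915747078698907 qd 0.0013642264003458809 q6 -1.578730734138646
```

View pics/g3.png

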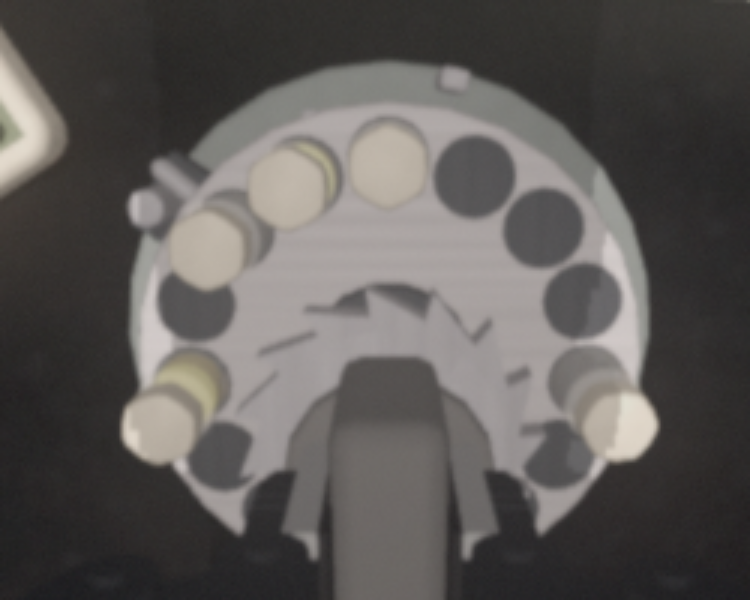

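Call:
{"method": "step_arm", "body": {
  "dp": [
    [0, 0, -0.07],
    [0, 0, -0.12],
    [0, 0, -0.12]
  ],
  "turn": [0, 0, 0]
}}

```text
time_s: 14.3
eef_pos: [0.4849, 0.07, 0.1322]
eef_rot: [-0.038, 0.999, 0.001, 0.001]
contact_force: [-1.0, -0.9, -0.3]
opening: 0.0171
```

```bash
python3 st.py
```

```text
14.3 pos [0.4849 0.07   0.1322] yaw 94.321 F [-0.984  -0.9385 -0.252 ] T [ 0.1462  0.3135 -0.0001] op 0.01709761656824586 qd 0.0016021475735023597 q6 -1.5787208229448109
```

Call:
{"method": "step_arm", "body": {
  "dp": [
    [0, 0, 0],
    [0, 0, 0],
    [0, 0, 0],
    [0, 0, 0],
    [0, 0, 0]
  ],
  "turn": [1, 4, 7, 10, 12]
}}

```text
time_s: 14.92
eef_pos: [0.485, 0.0701, 0.1322]
eef_rot: [0.068, 0.998, 0.001, 0.002]
contact_force: [-1.0, 2.1, 1.4]
opening: 0.0176
```

```bash
python3 st.py
```

```text
14.925 pos [0.485  0.0701 0.1322] yaw 82.215 F [-0.9541  2.0718  1.4283] T [0.4608 0.2647 0.0184] op 0.017557399177578203 qd 0.26970403816483984 q6 -1.3673764633461718
```

Call:
{"method": "step_arm", "body": {
  "dp": [
    [0, 0, 0],
    [0, 0, 0],
    [0, 0, 0]
  ],
  "turn": [1.5, 3, 4]
}}

```text
time_s: 15.3
eef_pos: [0.485, 0.0702, 0.1322]
eef_rot: [0.103, 0.995, 0.001, 0.002]
contact_force: [-0.7, 2.2, 0.7]
opening: 0.0173
```

```bash
python3 st.py
```

```text
15.3 pos [0.485  0.0702 0.1322] yaw 78.151 F [-0.652   2.17    0.6833] T [0.483  0.2605 0.0673] op 0.017265227155307542 qd 0.13482082343879978 q6 -1.2964135603556668
```

Call:
{"method": "step_arm", "body": {
  "dp": [
    [0, 0, 0],
    [0, 0, 0],
    [0, 0, 0]
  ],
  "turn": [1.5, 3, 4]
}}

```text
time_s: 15.68
eef_pos: [0.485, 0.0703, 0.1322]
eef_rot: [0.138, 0.99, 0.001, 0.001]
contact_force: [-0.8, 3.9, -0.4]
opening: 0.017
```

```bash
python3 st.py
```

```text
15.675 pos [0.485  0.0703 0.1322] yaw 74.079 F [-0.7818  3.8956 -0.4179] T [0.5905 0.2344 0.121 ] op 0.016974806017669687 qd 0.13315125860470245 q6 -1.225354673561788
```

Call:
{"method": "step_arm", "body": {
  "dp": [
    [0, 0, 0],
    [0, 0, 0],
    [0, 0, 0]
  ],
  "turn": [1.5, 2.5, 2.5]
}}

```text
time_s: 16.05
eef_pos: [0.485, 0.0703, 0.1323]
eef_rot: [0.16, 0.987, 0.001, 0.001]
contact_force: [-0.6, 4.4, 0.4]
opening: 0.0171
```

```bash
python3 st.py;python3 - <<'E'
from h import *
f=grab_frame('wrist')[80:280,130:380]; cv2.imwrite('pics/g4.png',cv2.resize(f[:,:,::-1],None,fx=3,fy=3))
E
```

```text
16.05 pos [0.485  0.0703 0.1323] yaw 71.558 F [-0.6206  4.4038  0.38  ] T [0.7129 0.1945 0.0701] op 0.017055629273565884 qd 0.010845465383865474 q6 -1.1813612593580705
```

View pics/g4.png

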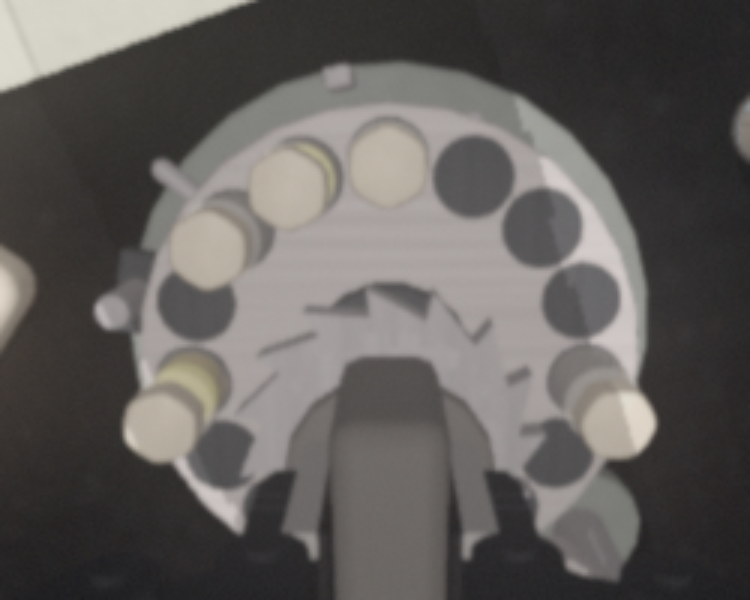

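Call:
{"method": "step_arm", "body": {
  "dp": [
    [0, 0.03, 0],
    [0, 0.03, 0],
    [0, 0.03, 0]
  ],
  "turn": [-0.6, -1.2, -1.8]
}}

```text
time_s: 16.48
eef_pos: [0.4851, 0.0704, 0.1322]
eef_rot: [0.144, 0.99, 0.001, 0.001]
contact_force: [-1.8, -0.2, 0.3]
opening: 0.0169
```

```bash
python3 st.py
```

```text
16.475 pos [0.4851 0.0704 0.1322] yaw 73.416 F [-1.7568 -0.1826  0.3398] T [ 0.0393  0.5314 -0.066 ] op 0.016895171642194288 qd 0.08295301211123425 q6 -1.2133232620935812
```

Call:
{"method": "step_arm", "body": {
  "dp": [
    [0, 0, 0],
    [0, 0, 0]
  ],
  "turn": [-0.3, -0.6]
}}

```text
time_s: 16.73
eef_pos: [0.4851, 0.0704, 0.1322]
eef_rot: [0.139, 0.99, 0.001, 0.001]
contact_force: [-3.2, 0.2, 1.1]
opening: 0.0172
```

```bash
python3 st.py
```

```text
16.725 pos [0.4851 0.0704 0.1322] yaw 74.031 F [-3.2211  0.1856  1.074 ] T [ 0.1276  0.4196 -0.0539] op 0.01716129093628735 qd 0.041340000468644146 q6 -1.2241283136333307
```

Call:
{"method": "step_arm", "body": {
  "dp": [
    [0, 0, 0],
    [0, 0, 0]
  ],
  "turn": [-0.3, -0.6]
}}

```text
time_s: 16.98
eef_pos: [0.4851, 0.0703, 0.1322]
eef_rot: [0.134, 0.991, 0.001, 0.001]
contact_force: [-2.6, -0.7, 1.6]
opening: 0.0174
```

```bash
python3 st.py
```

```text
16.975 pos [0.4851 0.0703 0.1322] yaw 74.651 F [-2.6344 -0.6866  1.6035] T [ 0.0936  0.4445 -0.0835] op 0.017353764307536997 qd 0.040419375895118105 q6 -1.2349222996553864
```

Call:
{"method": "step_arm", "body": {
  "dp": [
    [0, 0, 0],
    [0, 0, 0]
  ],
  "turn": [-0.3, -0.6]
}}

```text
time_s: 17.23
eef_pos: [0.4851, 0.0703, 0.1323]
eef_rot: [0.128, 0.992, 0.001, 0.001]
contact_force: [-2.2, -0.6, 0.4]
opening: 0.0169
```

```bash
python3 st.py
```

```text
17.225 pos [0.4851 0.0703 0.1323] yaw 75.272 F [-2.1561 -0.5742  0.358 ] T [ 0.1122  0.4255 -0.0766] op 0.016906820845798094 qd 0.0421160220792839 q6 -1.2457548572052557
```

Call:
{"method": "step_arm", "body": {
  "dp": [
    [0, 0, 0],
    [0, 0, 0]
  ],
  "turn": [-0.3, -0.6]
}}

```text
time_s: 17.48
eef_pos: [0.4851, 0.0703, 0.1322]
eef_rot: [0.123, 0.992, 0.001, 0.001]
contact_force: [-1.3, 0.7, 0.9]
opening: 0.017
```

```bash
python3 st.py
```

```text
17.475 pos [0.4851 0.0703 0.1322] yaw 75.893 F [-1.3362  0.7348  0.9063] T [ 0.1524  0.379  -0.0464] op 0.01702577050018391 qd 0.04232237293571948 q6 -1.2565983261446827
```

Call:
{"method": "step_arm", "body": {
  "dp": [
    [0, 0, 0],
    [0, 0, 0]
  ],
  "turn": [-0.3, -0.5]
}}

```text
time_s: 17.73
eef_pos: [0.4851, 0.0703, 0.1322]
eef_rot: [0.118, 0.993, 0.001, 0.001]
contact_force: [-2.5, -0.2, 1.5]
opening: 0.0172
```

```bash
python3 st.py
```

```text
17.725 pos [0.4851 0.0703 0.1322] yaw 76.409 F [-2.5243 -0.1533  1.4861] T [ 0.1028  0.4524 -0.0435] op 0.01724795814886578 qd 0.02614379792527222 q6 -1.265577202738929
```

Call:
{"method": "step_arm", "body": {
  "dp": [
    [0, 0, 0],
    [0, 0, 0],
    [0, 0, 0]
  ],
  "turn": [-0.3, -0.6, -0.8]
}}

```text
time_s: 18.1
eef_pos: [0.4851, 0.0703, 0.1323]
eef_rot: [0.111, 0.994, 0.001, 0.001]
contact_force: [-2.0, -0.1, 1.0]
opening: 0.0175
```

```bash
python3 st.py
```

```text
18.1 pos [0.4851 0.0703 0.1323] yaw 77.226 F [-1.9615 -0.0726  1.0032] T [ 0.0498  0.4352 -0.1464] op 0.01751930268675676 qd 0.026175444517963685 q6 -1.2798595903605454
```

Call:
{"method": "step_arm", "body": {
  "dp": [
    [0, 0, 0],
    [0, 0, 0]
  ],
  "turn": [-0.3, -0.6]
}}

```text
time_s: 18.35
eef_pos: [0.4851, 0.0703, 0.1322]
eef_rot: [0.106, 0.994, 0.001, 0.001]
contact_force: [-2.5, -0.1, 1.4]
opening: 0.0171
```

```bash
python3 st.py
```

```text
18.35 pos [0.4851 0.0703 0.1322] yaw 77.845 F [-2.4704 -0.1368  1.3796] T [ 0.1235  0.4048 -0.0296] op 0.01710896474466746 qd 0.0413307106745097 q6 -1.2906716083464247
```

Call:
{"method": "step_arm", "body": {
  "dp": [
    [0, 0, 0],
    [0, 0, 0]
  ],
  "turn": [-0.3, -0.5]
}}

```text
time_s: 18.6
eef_pos: [0.4851, 0.0703, 0.1323]
eef_rot: [0.101, 0.995, 0.001, 0.001]
contact_force: [-3.1, -0.5, 1.7]
opening: 0.0169
```

```bash
python3 st.py
```

```text
18.6 pos [0.4851 0.0703 0.1323] yaw 78.363 F [-3.1367 -0.469   1.6843] T [ 0.0394  0.4191 -0.1277] op 0.016878813331668147 qd 0.025840004277065832 q6 -1.2996898530043048
```

Call:
{"method": "step_arm", "body": {
  "dp": [
    [0, 0, 0],
    [0, 0, 0]
  ],
  "turn": [-0.3, -0.6]
}}

```text
time_s: 18.85
eef_pos: [0.4851, 0.0703, 0.1322]
eef_rot: [0.096, 0.995, 0.001, 0.001]
contact_force: [-2.5, -1.8, 1.2]
opening: 0.0173
```

```bash
python3 st.py
```

```text
18.85 pos [0.4851 0.0703 0.1322] yaw 78.985 F [-2.5423 -1.8002  1.2358] T [ 0.032   0.4619 -0.1429] op 0.017276469677574603 qd 0.04092726050106235 q6 -1.3105381123856052
```

Call:
{"method": "step_arm", "body": {
  "dp": [
    [0, 0, 0],
    [0, 0, 0]
  ],
  "turn": [-0.3, -0.5]
}}

```text
time_s: 19.1
eef_pos: [0.4851, 0.0703, 0.1322]
eef_rot: [0.092, 0.996, 0.001, 0.001]
contact_force: [-2.4, -1.2, 1.1]
opening: 0.0176
```

```bash
python3 st.py
```

```text
19.1 pos [0.4851 0.0703 0.1322] yaw 79.499 F [-2.387  -1.1859  1.1336] T [-0.0121  0.5232 -0.1146] op 0.0176429570825708 qd 0.02669190563820593 q6 -1.3195384732679547
```

Call:
{"method": "step_arm", "body": {
  "dp": [
    [0, 0, 0],
    [0, 0, 0]
  ],
  "turn": [-0.3, -0.5]
}}

```text
time_s: 19.35
eef_pos: [0.4851, 0.0703, 0.1322]
eef_rot: [0.087, 0.996, 0.001, 0.001]
contact_force: [-2.2, -0.6, 1.8]
opening: 0.0171
```

```bash
python3 st.py
```

```text
19.35 pos [0.4851 0.0703 0.1322] yaw 80.013 F [-2.2055 -0.5591  1.82  ] T [ 0.0051  0.4659 -0.1152] op 0.017085847534264596 qd 0.025740455450214993 q6 -1.3285135391310379
```

Call:
{"method": "step_arm", "body": {
  "dp": [
    [0, 0, 0],
    [0, 0, 0]
  ],
  "turn": [-0.3, -0.6]
}}

```text
time_s: 19.6
eef_pos: [0.4851, 0.0703, 0.1322]
eef_rot: [0.082, 0.997, 0.001, 0.001]
contact_force: [-2.6, -1.1, 0.5]
opening: 0.0172
```

```bash
python3 st.py
```

```text
19.6 pos [0.4851 0.0703 0.1322] yaw 80.635 F [-2.5871 -1.0603  0.5157] T [-0.0223  0.4975 -0.0664] op 0.017157855244528487 qd 0.03859541373546475 q6 -1.3393703438664604
```

Call:
{"method": "step_arm", "body": {
  "dp": [
    [0, 0, 0],
    [0, 0, 0]
  ],
  "turn": [-0.3, -0.5]
}}

```text
time_s: 19.85
eef_pos: [0.4851, 0.0702, 0.1322]
eef_rot: [0.077, 0.997, 0.001, 0.001]
contact_force: [-2.1, -0.9, 1.3]
opening: 0.0171
```

```bash
python3 st.py
```

```text
19.85 pos [0.4851 0.0702 0.1322] yaw 81.149 F [-2.0627 -0.9268  1.2515] T [ 0.0271  0.497  -0.0876] op 0.017110668230308112 qd 0.026663503213365882 q6 -1.348372093793767
```

Call:
{"method": "step_arm", "body": {
  "dp": [
    [0, 0, 0],
    [0, 0, 0]
  ],
  "turn": [-0.3, -0.5]
}}

```text
time_s: 20.1
eef_pos: [0.4851, 0.0702, 0.1322]
eef_rot: [0.073, 0.997, 0.001, 0.001]
contact_force: [-1.7, -1.0, 2.1]
opening: 0.017
```

```bash
python3 st.py; python3 - <<'E'
from h import *
f=grab_frame('scene')[170:310,190:330,::-1]; cv2.imwrite('pics/s5.png',cv2.resize(f,None,fx=4.2,fy=4.2,interpolation=2))
E
```

```text
20.1 pos [0.4851 0.0702 0.1322] yaw 81.665 F [-1.72   -0.9911  2.0637] T [-0.0182  0.4452 -0.0827] op 0.017024244389480244 qd 0.027615668142555658 q6 -1.3573623207201528
```

View pics/s5.png

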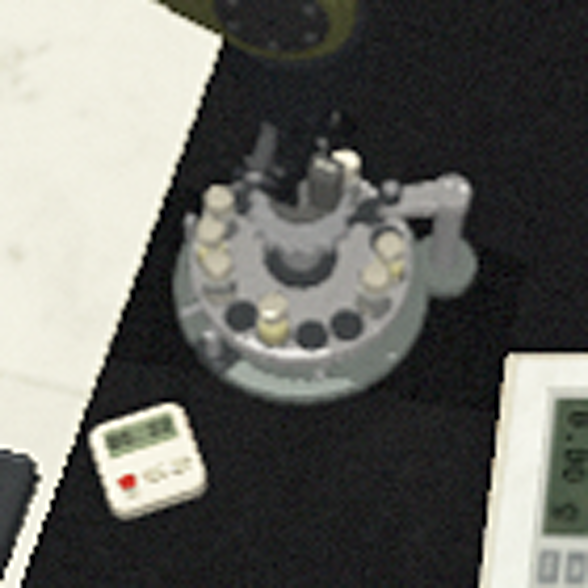

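Call:
{"method": "step_arm", "body": {
  "dp": [
    [0, 0, 0],
    [0, 0, 0]
  ],
  "turn": [-0.3, -0.6]
}}

```text
time_s: 20.4
eef_pos: [0.485, 0.0702, 0.1322]
eef_rot: [0.067, 0.998, 0.001, 0.001]
contact_force: [-2.2, -1.0, 2.1]
opening: 0.0173
```

```bash
python3 st.py
```

```text
20.4 pos [0.485  0.0702 0.1322] yaw 82.287 F [-2.1687 -0.9713  2.0549] T [-0.0516  0.497  -0.1506] op 0.017258309785616543 qd 0.04181114325586066 q6 -1.3682497985559436
```

Call:
{"method": "step_arm", "body": {
  "dp": [
    [0, 0, 0],
    [0, 0, 0]
  ],
  "turn": [-0.3, -0.5]
}}

```text
time_s: 20.65
eef_pos: [0.485, 0.0702, 0.1322]
eef_rot: [0.063, 0.998, 0.001, 0.001]
contact_force: [-3.2, -2.3, 1.1]
opening: 0.0174
```

```bash
python3 st.py
```

```text
20.65 pos [0.485  0.0702 0.1322] yaw 82.796 F [-3.2339 -2.3273  1.0816] T [-0.1135  0.5319 -0.2307] op 0.01743137545067724 qd 0.02539183836181103 q6 -1.3771926739595588
```

Call:
{"method": "step_arm", "body": {
  "dp": [
    [0, 0, 0],
    [0, 0, 0]
  ],
  "turn": [-0.3, -0.5]
}}

```text
time_s: 20.9
eef_pos: [0.485, 0.0701, 0.1323]
eef_rot: [0.058, 0.998, 0.001, 0.001]
contact_force: [-2.9, -3.0, 2.4]
opening: 0.0171
```

```bash
python3 st.py
```

```text
20.9 pos [0.485  0.0701 0.1323] yaw 83.302 F [-2.874  -3.0334  2.4233] T [-0.1229  0.5411 -0.2974] op 0.01705561830627787 qd 0.026347416863724125 q6 -1.386099617701224
```

Call:
{"method": "step_arm", "body": {
  "dp": [
    [0, 0, 0],
    [0, 0, 0]
  ],
  "turn": [-0.2, -0.3]
}}

```text
time_s: 21.15
eef_pos: [0.485, 0.0701, 0.1322]
eef_rot: [0.056, 0.998, 0.001, 0.001]
contact_force: [-2.0, -2.9, 1.1]
opening: 0.017
```

```bash
python3 st.py
```

```text
21.15 pos [0.485  0.0701 0.1322] yaw 83.606 F [-2.0362 -2.9042  1.1086] T [-0.1767  0.5605 -0.3602] op 0.0169544283025938 qd 0.012362648091302325 q6 -1.3914026778374116
```

Call:
{"method": "step_arm", "body": {
  "dp": [
    [0, 0, 0],
    [0, 0, 0]
  ],
  "turn": [-0.2, -0.3]
}}

```text
time_s: 21.4
eef_pos: [0.485, 0.07, 0.1322]
eef_rot: [0.053, 0.999, 0.001, 0.001]
contact_force: [-2.7, -2.7, 1.7]
opening: 0.0173
```

```bash
python3 st.py
```

```text
21.4 pos [0.485  0.07   0.1322] yaw 83.904 F [-2.7354 -2.7143  1.677 ] T [-0.136   0.5817 -0.4251] op 0.017255759656891276 qd 0.012897044458431752 q6 -1.3967322729981093
```

Call:
{"method": "step_arm", "body": {
  "dp": [
    [0, 0, 0],
    [0, 0, 0],
    [0, 0, 0],
    [0, 0, 0]
  ],
  "turn": [-0.1, -0.1, -0.1, -0.1]
}}

```text
time_s: 21.9
eef_pos: [0.485, 0.07, 0.1322]
eef_rot: [0.052, 0.999, 0.001, 0.001]
contact_force: [-3.1, -2.8, 2.3]
opening: 0.0172
```

```bash
python3 st.py
```

```text
21.9 pos [0.485  0.07   0.1322] yaw 84.006 F [-3.0558 -2.8475  2.284 ] T [-0.1904  0.5733 -0.4549] op 0.017210721677396724 qd 0.0009518236620691166 q6 -1.3984908206299764
```

Call:
{"method": "step_arm", "body": {
  "dp": [
    [0, 0, 0],
    [0, 0.02, -0.02],
    [0, 0.02, -0.03],
    [0, 0.02, -0.03],
    [0, 0.02, -0.03],
    [0, 0.02, -0.03],
    [0, 0.02, -0.03],
    [0, 0.02, -0.03],
    [0, 0.02, -0.03],
    [0, 0.02, -0.03],
    [0, 0.02, -0.03]
  ],
  "turn": [1, 3, 6, 10, 14, 18, 22, 25, 27.5, 29.5, 29.5]
}}

```text
time_s: 23.28
eef_pos: [0.4851, 0.0706, 0.1323]
eef_rot: [0.305, 0.952, 0.001, 0.001]
contact_force: [4.1, 4.5, -7.3]
opening: 0.0173
```

```bash
python3 st.py
```

```text
23.275 pos [0.4851 0.0706 0.1323] yaw 54.484 F [ 4.1381  4.5088 -7.3474] T [ 0.8495 -0.569  -0.0258] op 0.017332628253031602 qd 0.021672734050565412 q6 -0.8826592337149138
```

Call:
{"method": "step_arm", "body": {
  "dp": [
    [0, 0, 0],
    [0, 0, 0],
    [0, 0, 0]
  ],
  "turn": [-0.5, -1.2, -2]
}}

```text
time_s: 23.65
eef_pos: [0.4851, 0.0706, 0.1323]
eef_rot: [0.288, 0.958, 0.001, 0.001]
contact_force: [2.4, 2.7, -4.9]
opening: 0.0172
```

```bash
python3 st.py
```

```text
23.65 pos [0.4851 0.0706 0.1323] yaw 56.541 F [ 2.4366  2.6724 -4.9457] T [ 0.5874 -0.2684 -0.0943] op 0.01724867488369063 qd 0.11143632907070448 q6 -0.918639988665308
```

Call:
{"method": "step_arm", "body": {
  "dp": [
    [0, 0, 0],
    [0, 0, 0],
    [0, 0, 0]
  ],
  "turn": [-0.4, -0.8, -1.0]
}}

```text
time_s: 24.02
eef_pos: [0.4851, 0.0706, 0.1323]
eef_rot: [0.279, 0.96, 0.001, 0.001]
contact_force: [1.8, 2.6, -4.3]
opening: 0.0174
```

```bash
python3 st.py
```

```text
24.025 pos [0.4851 0.0706 0.1323] yaw 57.557 F [ 1.7575  2.5559 -4.3415] T [ 0.5173 -0.2541 -0.0956] op 0.017425593149360315 qd 0.027345047780569856 q6 -0.9363350319946872
```

Knob is fully up (slight upward pull). Easing back in small steps.

Call:
{"method": "step_arm", "body": {
  "dp": [
    [0, 0, 0],
    [0, 0, 0]
  ],
  "turn": [-0.3, -0.6]
}}

```text
time_s: 24.28
eef_pos: [0.4851, 0.0706, 0.1323]
eef_rot: [0.274, 0.962, 0.001, 0.001]
contact_force: [1.5, 2.0, -4.4]
opening: 0.0172
```

```bash
python3 st.py
```

```text
24.275 pos [0.4851 0.0706 0.1323] yaw 58.175 F [ 1.477   2.0173 -4.3569] T [ 0.4114 -0.2616 -0.1086] op 0.01721169348989045 qd 0.042134686959310795 q6 -0.9471516320502876
```

Call:
{"method": "step_arm", "body": {
  "dp": [
    [0, 0, 0],
    [0, 0, 0]
  ],
  "turn": [-0.3, -0.6]
}}

```text
time_s: 24.52
eef_pos: [0.4851, 0.0705, 0.1323]
eef_rot: [0.269, 0.963, 0.001, 0.001]
contact_force: [1.7, 2.3, -4.7]
opening: 0.017
```

```bash
python3 st.py
```

```text
24.525 pos [0.4851 0.0705 0.1323] yaw 58.787 F [ 1.713   2.3381 -4.6612] T [ 0.4338 -0.1496 -0.252 ] op 0.017001846519958085 qd 0.04169868476003323 q6 -0.9578863199946606
```

Call:
{"method": "step_arm", "body": {
  "dp": [
    [0, 0, 0],
    [0, 0, 0]
  ],
  "turn": [-0.3, -0.5]
}}

```text
time_s: 24.78
eef_pos: [0.4851, 0.0705, 0.1323]
eef_rot: [0.265, 0.964, 0.001, 0.001]
contact_force: [1.8, 1.8, -4.5]
opening: 0.0171
```

```bash
python3 st.py
```

```text
24.775 pos [0.4851 0.0705 0.1323] yaw 59.293 F [ 1.7955  1.8346 -4.5222] T [ 0.359  -0.1197 -0.2812] op 0.017082282966807673 qd 0.02596749082264593 q6 -0.9668087865810399
```

Call:
{"method": "step_arm", "body": {
  "dp": [
    [0, 0, 0],
    [0, 0, 0]
  ],
  "turn": [-0.2, -0.4]
}}

```text
time_s: 25.02
eef_pos: [0.4851, 0.0704, 0.1323]
eef_rot: [0.261, 0.965, 0.001, 0.001]
contact_force: [1.0, 0.4, -5.1]
opening: 0.0168
```

```bash
python3 st.py
```

```text
25.025 pos [0.4851 0.0704 0.1323] yaw 59.698 F [ 0.9734  0.416  -5.0629] T [ 0.3513 -0.137  -0.3128] op 0.016828805298496948 qd 0.025298097110165653 q6 -0.9739093260876824
```

Call:
{"method": "step_arm", "body": {
  "dp": [
    [0, 0, 0],
    [0, 0, 0],
    [0, 0, 0]
  ],
  "turn": [-0.2, -0.3, -0.3]
}}

```text
time_s: 25.4
eef_pos: [0.4851, 0.0704, 0.1323]
eef_rot: [0.259, 0.966, 0.001, 0.001]
contact_force: [2.2, 0.9, -3.6]
opening: 0.0174
```

```bash
python3 st.py
```

```text
25.4 pos [0.4851 0.0704 0.1323] yaw 59.999 F [ 2.2303  0.9331 -3.6282] T [ 0.3106 -0.165  -0.3856] op 0.01739575929847223 qd 0.001708617050095238 q6 -0.9792144565108177
```

Call:
{"method": "step_arm", "body": {
  "dp": [
    [0, 0, 0],
    [0, 0, 0],
    [0, 0, 0],
    [0, 0, 0]
  ],
  "turn": [-0.1, -0.1, -0.1, -0.1]
}}

```text
time_s: 25.9
eef_pos: [0.4851, 0.0704, 0.1323]
eef_rot: [0.258, 0.966, 0.001, 0.001]
contact_force: [0.4, 0.8, -4.0]
opening: 0.0176
```

```bash
python3 st.py
```

```text
25.9 pos [0.4851 0.0704 0.1323] yaw 60.097 F [ 0.3964  0.8396 -3.9647] T [ 0.2666 -0.1809 -0.3528] op 0.017639745108932493 qd 0.0011886515368082402 q6 -0.9808774325572511
```

Call:
{"method": "step_arm", "body": {
  "dp": [
    [0, 0, 0],
    [0, 0, 0],
    [0, 0, 0],
    [0, 0, 0],
    [0, 0, 0]
  ],
  "turn": [-0.2, -0.4, -0.4, -0.4, -0.4]
}}

```text
time_s: 26.52
eef_pos: [0.485, 0.0704, 0.1323]
eef_rot: [0.255, 0.967, 0.001, 0.001]
contact_force: [0.6, -0.4, -3.4]
opening: 0.0172
```

```bash
python3 st.py
```

```text
26.525 pos [0.485  0.0704 0.1323] yaw 60.498 F [ 0.5911 -0.4367 -3.3669] T [ 0.1716 -0.1268 -0.403 ] op 0.017244975167333837 qd 0.0020496151031333966 q6 -0.9879027362403519
```

Call:
{"method": "step_arm", "body": {
  "dp": [
    [0, 0, 0.02],
    [0, 0, 0.03],
    [0, 0, 0.03],
    [0, 0, 0.03]
  ],
  "turn": [0.5, 1, 1.4, 1.4]
}}

```text
time_s: 27.02
eef_pos: [0.4852, 0.0705, 0.1322]
eef_rot: [0.266, 0.964, 0.001, 0.001]
contact_force: [-1.6, 1.9, 3.6]
opening: 0.017
```

```bash
python3 st.py
```

```text
27.025 pos [0.4852 0.0705 0.1322] yaw 59.099 F [-1.6249  1.9098  3.6348] T [ 0.445   0.2264 -0.1796] op 0.016980410448341966 qd 0.0044293963972219545 q6 -0.9633676275731363
```

Low residual load. Opening the gripper.

Call:
{"method": "step_arm", "body": {
  "dp": [
    [0, 0, 0],
    [0, 0, 0],
    [0, 0, 0],
    [0, 0, 0],
    [0, 0, 0],
    [0, 0, 0],
    [0, 0, 0],
    [0, 0, 0]
  ],
  "turn": [0, 0, 0, 0, 0, 0, 0, 0],
  "grip": 0
}}

```text
time_s: 28.02
eef_pos: [0.4852, 0.0705, 0.1322]
eef_rot: [0.266, 0.964, 0.001, 0.001]
contact_force: [-0.6, 0.0, 0.3]
opening: 0.0859
```

```bash
python3 st.py
```

```text
28.025 pos [0.4852 0.0705 0.1322] yaw 59.097 F [-0.5842  0.0375  0.2725] T [-0.0422 -0.0278  0.0215] op 0.08588633629332569 qd 0.002752146297880204 q6 -0.9633616396755089
```

Call:
{"method": "step_arm", "body": {
  "dp": [
    [0, 0, -1],
    [0, 0, -3],
    [0, 0, -7],
    [0, 0, -11],
    [0, 0, -15],
    [0, 0, -17],
    [0, 0, -17]
  ],
  "turn": [0, 0, 0, 0, 0, 0, 0]
}}

```text
time_s: 28.9
eef_pos: [0.4849, 0.0702, 0.3039]
eef_rot: [0.266, 0.964, 0.002, 0.003]
contact_force: [0.0, 0.2, -0.8]
opening: 0.0855
```

```bash
python3 st.py; python3 - <<'E'
from h import *
f=grab_frame('wrist'); cv2.imwrite('pics/z.png',f[:,:,::-1]); cv2.imwrite('pics/z2.png',cv2.resize(f[90:240,180:360,::-1],None,fx=4,fy=4,interpolation=2))
f=grab_frame('scene'); cv2.imwrite('pics/z3.png',cv2.resize(f[180:300,200:320,::-1],None,fx=4.5,fy=4.5,interpolation=2))
f=grab_frame('top'); cv2.imwrite('pics/z4.png',f[:,:,::-1])
E
```

```text
28.9 pos [0.4849 0.0702 0.3039] yaw 59.098 F [ 0.024   0.1815 -0.7658] T [-0.003   0.0328 -0.0007] op 0.08554352373849118 qd 0.05325994527384096 q6 -0.9632467147597874
```

View pics/z2.png

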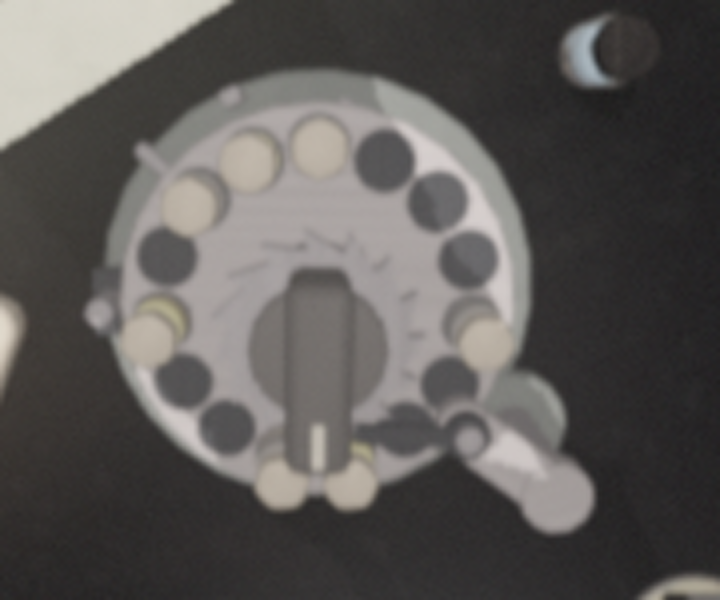

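View pics/z3.png

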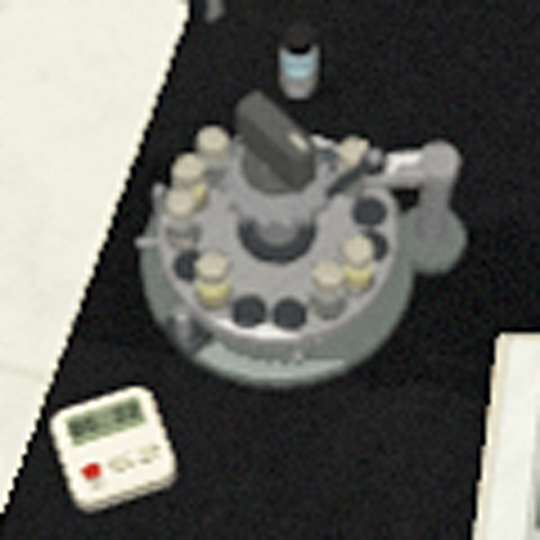

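View pics/z4.png

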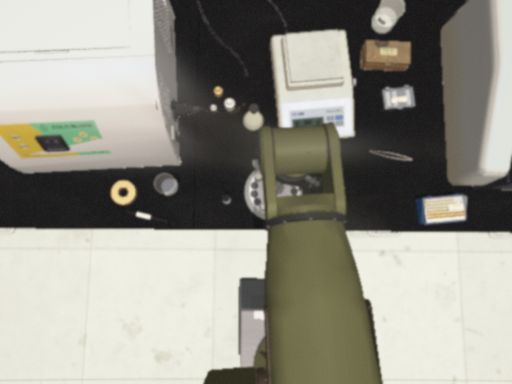

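```bash
python3 -c "
from workcell import r
print(r.finish_job())"
```

```text
the job is handed in; nothing more can be done
None
```

The job is handed in at about 29 s of the 72 s allowed; no verdict was reported. Contact forces are worked out from the wrist torque, not measured directly. Angles are gripper yaw, which falls as the carousel turns clockwise.

- **Home stop:** I gripped the knob, pressed it 7 mm to the bottom and turned it back about 79°. It met the stop at about 95° yaw. I held about 0.95 N m there for 0.6 s, roughly 11 N, then let the knob up. The full 7 mm came back.
- **First click:** I advanced about 24° from home and eased back. The tooth met the pawl at about 82.4°, which is 0.22 rad from home and within the expected range. I held about 0.45 N m for 0.5 s, roughly 11 N.
- **Second click:** I advanced to about 54.5° and eased back. The tooth met the pawl at about 58.4°, exactly one tooth (24°) further on. I held 0.35–0.40 N m for about 1 s, roughly 9–10 N.
- **Release:** I took the load off, opened the gripper and rose to 0.30 m.

Last checks: contact forces read near zero. The last pictures show the knob at about the second-click angle (about 59°), and the spare vial, timer and marker apparently where they were; I did not measure their positions. The pawl seat was too small to see clearly, so that it had fallen in rests on the torque readings and the 24° spacing. The torque readings were noisy by about 0.05 N m, and nothing else disagreed.

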